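# Lock the tube mixer's tray

## Robot

A 6-joint arm with a two-finger parallel gripper is mounted at the origin on the work surface. World frame = base frame: x ahead of the robot, y to its left, z up, the work surface at z = 0. Lengths are in m, angles in rad, forces in N, time in s.
With the tool pointing down it reaches from about 0.2 to 0.875 m from the base axis. Payload 3.4 kg.
Tool frame: the origin (TCP) lies between the finger pads; the fingertips stand 25 mm ahead of it and the grasp point (between the pads) lies 6 mm ahead of it (r.nose_length is the z of the fingertips in the tool frame, in m); z points along the fingers, y is the line along which they close (so a half turn about z gives the same grasp; the last joint's range is limited). The gripper opens to 94 mm and grips with 3 to 60 N. Pads are 16 mm wide; open, the fingers measure 119 mm over their backs; the gripper's body (75 mm by 177 mm) begins 78 mm behind the grasp point.
Start: joints at [-1.414, 0.276, 1.505, -0, 1.361, -0.121], TCP at [0.158, -0.553, 0.23] pointing down, gripper open.
Joint ranges: [-2.89, 2.89], [-0.75, 2.08], [0.22, 2.7], [-1.18, 4.32], [0.11, 2.71], [-2.7, 2.7]. Speed limits (rad/s): [2.57, 2.57, 3.14, 3.14, 3.14, 3.14].

## Interface

Orientations are given as a unit quaternion [w, x, y, z].
In Python, from plant import r, gripper_to, inverse_kinematics, vision, models, telemetry gives the robot as it stands. Calls block until the motion is done:
- r.move_to(position, orientation): joint-space move of the TCP to a pose.
- r.move_l(position, rot=None, vel=0.15, guard=None): straight line of the TCP; rot=None keeps the orientation; vel is the mean speed in m/s. With guard (N) it stops when the force on the tool has changed by that much, and returns True; else False.
- r.movej(angles): joint-space move.
- gripper_to(opening, f_grip=None): finger opening in m; f_grip is the grip in N (None keeps the last); returns when the fingers have stopped.
- r.hold(seconds).
- inverse_kinematics(position, orientation): joint angles nearest the present ones, or None.
- vision.snapshot(name): name is "scene" or "top"; returns the picture (400x640x3 uint8, red, green, blue); there is no depth.
- vision.get_calibration(name): a dict with "fx", "fy", "cx", "cy" (pixels), "position" and "orientation" of the camera in the world. Camera axes: x right, y down, z forward; pixel columns grow to the right and rows downward; lengths in m; the calibration is good to about 2 mm. A picture is of the moment at which its call begins. get_calibration takes no time and is no camera call.
A pose or a line that the arm cannot do raises r.PlanningError and nothing moves.
- r.sign_off(): hands the job in; it is judged then, once.
Trained networks look in the newest picture that a camera, given by its name, has taken for a name from the list of things; names that differ only in an ending like _2 or _b are one class to them, and where a whole thing is asked for, a point or a joint stands for the part that bears it (a point fixed in the world has none). Each returns a list of dicts, best first, with "score" (0 to 1); they miss things now and then, are a little off and sometimes report something else, mostly with a low value. They report only what shows in the picture. A call takes as long as a camera call.
- models.boxes_of(thing, camera): "at" ([x, y, z] in m, in world coordinates, good to about 4 mm: the middle of the surface that is visible of it).
- models.regions_of(thing, camera): "pixels" (400x640 bool, what is visible of it).
- models.mark_of(thing, camera): "at" ([x, y, z] in m, in world coordinates, good to about 4 mm: a listed point, or the origin of a listed thing).
Readings, each from a call of its own:
- telemetry.current_t(): time.
- telemetry.current_joints(): joint angles.
- telemetry.current_dq(): joint speeds.
- telemetry.current_joint_efforts(): joint torques, N m.
- telemetry.current_ee_pos(): TCP position.
- telemetry.current_tool_rot(): TCP orientation.
- telemetry.current_wrist_force(): force on the tool from outside, world axes, zero at the start.
- telemetry.current_torque(): the same for the moment, N m.
- telemetry.current_opening(): finger opening in m.
- telemetry.current_finger_force(): force on a finger pad.
Only numpy, scipy, OpenCV 4.12 (cv2) and the standard library are available. Lean on these libraries where they do the work, as an engineer would, in place of code of your own. Each camera call takes 0.05 s, during which the arm holds its last target. There are 200 camera calls.

## Task

The sample tubes on the mixer are done and the mixer is to be carried away. Slide its transport lock, the flat upright grip with the steel bolt in front of it, all the way towards the tube tray to its end stop, so that the bolt sits in the eye on the tray. Leave the speed slide beside it, the one with the round knob, where it is set, then let go.

Things in the scene. Friction and masses are not known exactly. Their poses are not given: they have to be found in the camera images.
- mixer: Tube mixer, firm on the bench: white housing 300 x 260 mm, deck 60 mm high. Origin: centre of its underside. Own +x points from the control deck (nearer the robot) to the aluminium tube tray (rim 102 mm high, front wall at own x +27 mm). Two grey slide tracks, 125 x 44 x 10 mm, lie on the deck along own x at own y +68 and -68 mm; which one is the lock varies. A rack, box and marker lie beside it.
- lock (a joint): Travel of the transport lock in m: 0 is fully open (away from the tray), 0.07 is the end stop at the tray. The slide moves along the mixer's +x with about 3 N of friction and stays where it is left.
- lock_top (a point): Middle of the top of the lock's grip, 115 mm above the bench; axes as the mixer's, slide to +x. Black upright plate, 14 mm thick along x, 36 wide along y, sides straight for 32 mm down, then a foot 26 mm long (x). Track top 44 mm below this point. A steel bolt 8 mm across runs 72 mm ahead of it, its top 32 mm below this point. At the end stop 45 mm stay free ahead of the plate to a 33 mm high eye.
- speed_top (a point): Middle of the top of the speed slide's grip on the other track: black round knob, 20 mm across, on a 12 mm stem, 44 mm tall, with no bolt. Same height as the lock's grip. Its slide moves as easily; it is to stay where it is.

How it is judged:
At the end, for the whole second after the job is handed in: The transport lock stands at rest within 10 mm of its end stop at the tray (joint above 0.060), and the speed slide is within 10 mm of where it was set (value of joint lock above 0.06 m and velocity of joint lock between -0.01 and 0.01 m/s and distance of speed_top from where it was at the start of the episode below 0.01 m); the robot touches nothing.
It fails at once if the speed slide is moved by more than 10 mm (distance of speed_top from where it was at the start of the episode above 0.01 m).
It also fails if it takes over 32 s, if anything falls off the work surface, if the arm or the gripper's body presses on something with over 40 N, if the wrist force passes 120 N, or if a joint passes its speed limit or range.

## Working session

There is one attempt and no reset: what is moved stays moved. The work goes in short steps, each a Python script; the robot and the scene stay as the last script left them, time stands still between calls to the robot, and variables do not carry over. Pictures are saved under pics/ and viewed, at most 10 in all, crops included, and the job is handed in when it is done.

```bash
mkdir -p pics; python3 - <<'E'
from plant import r, vision, models, telemetry
import cv2,numpy as np
for c in ("scene","top"):
    im=vision.snapshot(c); cv2.imwrite(f"pics/{c}0.png",im[...,::-1])
    k=vision.get_calibration(c); print(c,{a:np.round(b,3).tolist() for a,b in k.items()})
    K=np.array([[k['fx'],0,k['cx']],[0,k['fy'],k['cy']],[0,0,1]])
    from scipy.spatial.transform import Rotation as R
    q=k['orientation']; Rm=R.from_quat([q[1],q[2],q[3],q[0]]).as_matrix()
    for t in ("mixer","lock_top","speed_top"):
        for d in models.mark_of(t,c)[:2]:
            p=Rm.T@(np.array(d['at'])-k['position']); u=K@p/p[2]
            print(t,d['score'],np.round(d['at'],4),u[:2].round())
print(telemetry.current_t())
E
```

```text
scene {'fx': 440.067, 'fy': 440.067, 'cx': 310.691, 'cy': 204.3, 'position': [1.08, -0.169, 0.509], 'orientation': [-0.361, 0.736, 0.519, -0.241]}
mixer 0.83 [ 0.6438 -0.088  -0.0011] [255. 288.]
lock_top 0.69 [ 0.5615 -0.1712  0.1126] [178. 207.]
lock_top 0.56 [ 0.6474 -0.0872 -0.0035] [256. 290.]
speed_top 0.49 [ 0.5593 -0.0321  0.1185] [272. 185.]
top {'fx': 470.247, 'fy': 470.247, 'cx': 322.988, 'cy': 202.856, 'position': [0.468, 0.029, 0.875], 'orientation': [-0.061, 0.714, -0.696, 0.051]}
mixer 0.61 [ 0.642  -0.0945  0.0024] [397. 187.]
lock_top 0.73 [ 0.558  -0.1725  0.1153] [455. 225.]
speed_top 0.5 [ 0.5613 -0.0346  0.1162] [370. 221.]
0.4
```

View pics/scene0.png

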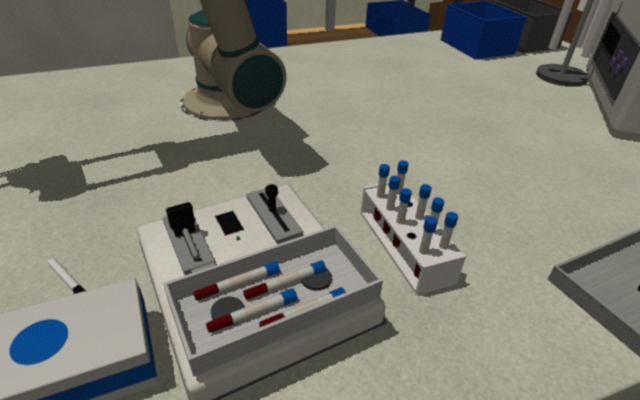

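View pics/top0.png

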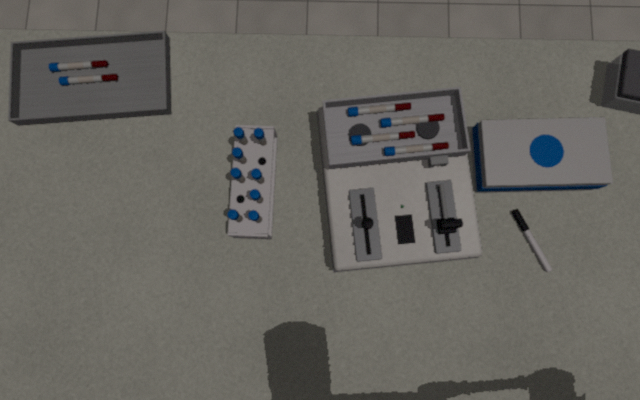

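The top view shows the lock as the flat plate at (449,226), with its bolt pointing to the eye at (438,160). The round speed knob is at (366,223). The network marks agree with both. I'll get the mixer's yaw from the housing's front edge, (336,269) to (479,257), then grip the plate along the slide direction, with the fingertips staying above the bolt.

```bash
cat > h.py <<'E'
from plant import r, gripper_to, inverse_kinematics, vision, models, telemetry
import cv2,numpy as np
from scipy.spatial.transform import Rotation as R
def ray(c,u,v,z):
    k=vision.get_calibration(c); q=k['orientation']; Rm=R.from_quat([q[1],q[2],q[3],q[0]]).as_matrix()
    d=Rm@[(u-k['cx'])/k['fx'],(v-k['cy'])/k['fy'],1]; p=np.array(k['position'])
    return p+d*(z-p[2])/d[2]
def wxyz(yaw,s):  # tool z down, tool y along s*mixer x
    y=s*np.array([np.cos(yaw),np.sin(yaw),0]); z=np.array([0,0,-1.]); x=np.cross(y,z)
    q=R.from_matrix(np.c_[x,y,z]).as_quat(); return np.array([q[3],q[0],q[1],q[2]])
E
python3 - <<'E'
from h import *
a,b=ray("top",336,269,.055),ray("top",479,257,.055); print(a,b); d=a-b; print("front yaw",np.degrees(np.arctan2(-d[0],d[1])))
for p,q in (((363,188),(368,260)),((350,189),(357,261))):
    d=ray("top",*p,.07)-ray("top",*q,.07); print("track",np.degrees(np.arctan2(d[1],d[0])))
e=ray("top",438,160,.095); t=ray("top",449,226,.112); print(e,t)
yaw=np.radians(8)
for s in (1,-1): print(s,inverse_kinematics([.56,-.172,.115],wxyz(yaw,s)))
E
```

```text
[0.48402384 0.01723026 0.055     ] [ 0.51116144 -0.22926539  0.055     ]
front yaw 6.2825981709839835
track 4.674405322718425
track 6.48112714558865
[ 0.67142659 -0.15141298  0.095     ] [ 0.55703608 -0.16402002  0.112     ]
1 [-4.16742397e-01  3.76960776e-01  1.65636024e+00 -4.44089210e-16
  1.10827164e+00 -5.56368737e-01]
-1 [-4.16742397e-01  3.76960776e-01  1.65636024e+00 -4.44089210e-16
  1.10827164e+00  2.58522392e+00]
```

```bash
python3 - <<'E'
from h import *
q=wxyz(np.radians(6.3),1)
gripper_to(.05)
r.move_to([.559,-.171,.20],q)
print("guard",r.move_l([.559,-.171,.116],vel=.1,guard=5), telemetry.current_ee_pos(),telemetry.current_t())
im=vision.snapshot("scene"); cv2.imwrite("pics/s1.png",cv2.resize(im[100:300,100:340],(720,600))[...,::-1])
E
```

```text
guard False [ 0.55949382 -0.17126575  0.11657253] 4.2167
```

View pics/s1.png

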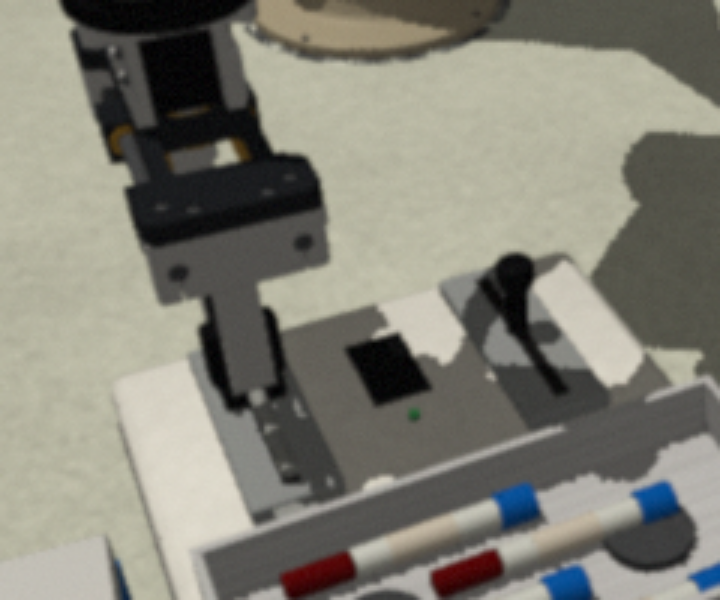

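The front finger stands ahead of the black plate and is centred on it (crop about (245,350)). The bolt runs out below the fingertip at (260,400), and the knob at (515,270) is well clear. Next I'll grip and slide.

```bash
python3 - <<'E'
from h import *
gripper_to(0,f_grip=12); print("open",telemetry.current_opening(),telemetry.current_finger_force())
p0=np.array(telemetry.current_ee_pos()); u=np.array([np.cos(np.radians(6.3)),np.sin(np.radians(6.3)),0])
print("guard",r.move_l(p0+u*.08,vel=.04,guard=14))
p=np.array(telemetry.current_ee_pos()); print("travel",(p-p0)@u,p,telemetry.current_wrist_force(),telemetry.current_opening(),telemetry.current_t())
im=vision.snapshot("scene"); cv2.imwrite("pics/s2.png",cv2.resize(im[100:300,100:340],(720,600))[...,::-1])
E
```

```text
open 0.013837102091105984 11.990018337965012
guard True
travel 0.054447405165599476 [ 0.61395043 -0.16407771  0.1161289 ] [-0.98755315  0.2235092   3.89446089] 0.013986720548611824 6.2417
```

View pics/s2.png

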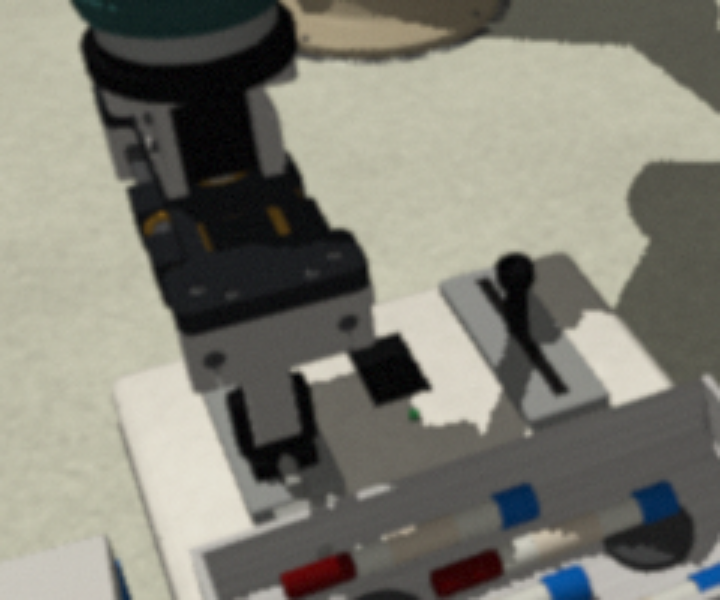

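The plate has moved about 54 mm and then met resistance. I'll push again with a higher guard to tell the end stop from a snag.

```bash
python3 - <<'E'
from h import *
p0=np.array(telemetry.current_ee_pos()); u=np.array([np.cos(np.radians(6.3)),np.sin(np.radians(6.3)),0])
gripper_to(0,f_grip=30)
print("guard",r.move_l(p0+u*.02,vel=.03,guard=25))
p=np.array(telemetry.current_ee_pos()); print("travel",(p-p0)@u,p,telemetry.current_wrist_force(),telemetry.current_opening())
gripper_to(.05); r.move_l(np.array(telemetry.current_ee_pos())+[0,0,.12],vel=.12)
r.move_to([.40,-.35,.3],wxyz(np.radians(6.3),1))
im=vision.snapshot("scene"); cv2.imwrite("pics/s3.png",cv2.resize(im[150:300,130:310],(720,600))[...,::-1])
im=vision.snapshot("top"); cv2.imwrite("pics/t3.png",cv2.resize(im[130:280,320:500],(720,600))[...,::-1])
for c in("scene","top"):
    for t in("lock_top","speed_top"): print(c,t,[(d['score'],np.round(d['at'],4)) for d in models.mark_of(t,c)[:1]])
print(telemetry.current_wrist_force(),telemetry.current_t())
E
```

```text
guard True
travel 0.0005534244567517949 [ 0.61448744 -0.16400127  0.11608232] [-2.52076749  0.33441713  3.73286831] 0.013848791393424263
scene lock_top [(0.7, array([ 0.6143, -0.1658,  0.1104]))]
scene speed_top [(0.81, array([ 0.5573, -0.0351,  0.1144]))]
top lock_top [(0.71, array([ 0.6107, -0.1633,  0.1168]))]
top speed_top [(0.45, array([ 0.5609, -0.0369,  0.1157]))]
[ 0.18665942 -0.68110673  0.28876861] 10.2917
```

View pics/s3.png

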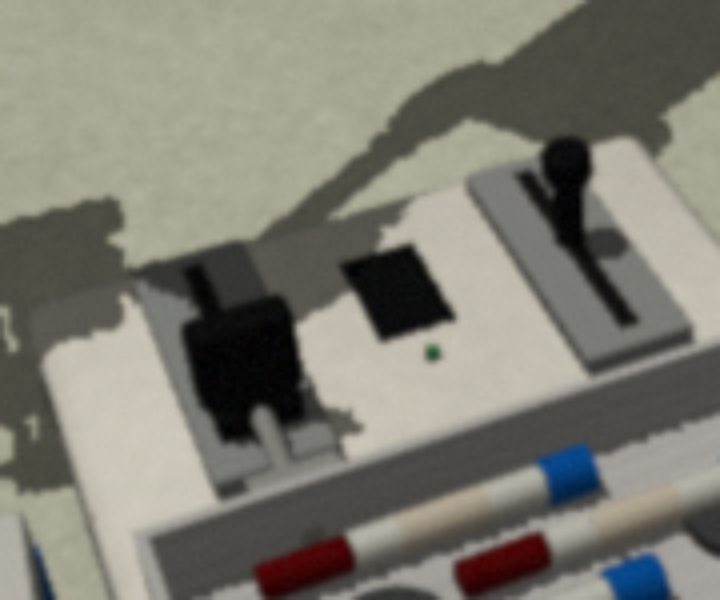

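View pics/t3.png

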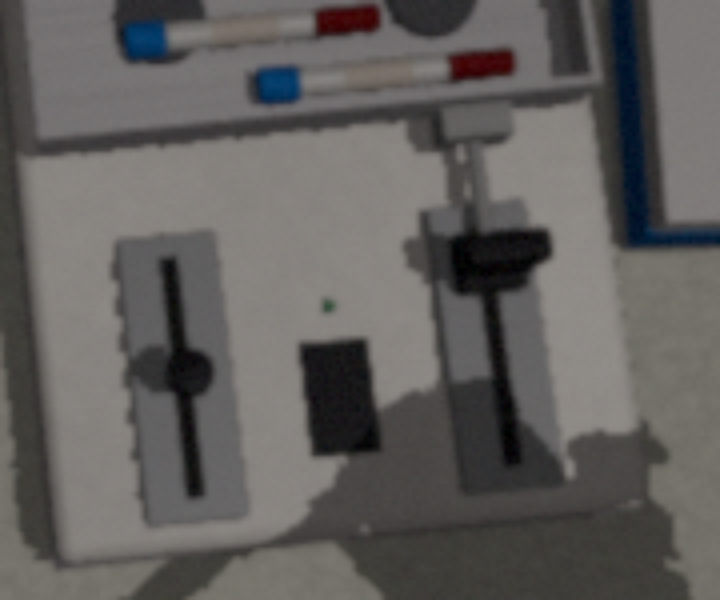

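The bolt now sits in the eye (top crop (475,130)) and the plate is at the tray end of its slot. A 25 N push moved it no further. The speed knob hasn't moved.

```bash
python3 -c "
from h import *
print(r.sign_off())"
```

```text
the job is handed in; nothing more can be done
None
```

The transport lock is pushed to its end stop with the bolt in the eye on the tray, the speed slide is where it was set, and the gripper has let go and is clear; I handed the job in at about 10 s, and no verdict came back.

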